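Take the bottle off the safety hook and lock the hook again

ROBOT

A 6-joint arm with a two-finger parallel gripper is mounted at the origin on the work surface. World frame = base frame: x ahead of the robot, y to its left, z up, the work surface at z = 0. Lengths are in m, angles in rad, forces in N, time in s.
With the tool pointing down it reaches from about 0.25 to 0.725 m from the base axis. Payload 4 kg.
Tool frame: the origin (TCP) lies midway between the tips of the shut fingers; the grasp point (between the pads) lies 19 mm behind it (bot.grip_point_offset is the distance from the TCP to the grasp point, in m); z points along the fingers, y is the line along which they close (so a half turn about z gives the same grasp; the last joint's range is limited). The gripper opens to 85 mm and grips with 20 to 120 N. Pads are 22 mm wide; open, the fingers measure 114 mm over their backs; the gripper's body (76 mm by 85 mm) begins 54 mm behind the grasp point. The pads swing forward as they close: fully open they stand 13 mm farther back than shut.
Start: joints at [1.136, 0.241, 0.005, 1.335, 0, 1.571], TCP at [0.211, 0.453, 0.231] pointing down, gripper open.
Joint ranges: [-2.72, 2.72], [-1.05, 1.87], [-1.09, 1.28], [-1.99, 2.15], [-1.42, 1.44], [-3.14, 3.14]. Speed limits (rad/s): [2.79, 2.79, 3.14, 3.14, 3.14, 3.14].

INTERFACE

Orientations are given as a unit quaternion [x, y, z, w].
In Python, from workcell import bot gives the robot as it stands.
- The arm moves only by the tool step_arm, never from a script. Its argument "targets" is text: rows parted by semicolons, each of 7 numbers parted by spaces: the opening, from -1 (shut) to 1 (fully open), so that 0 is half open, then the shift along the world's x, y, z normalised to -1 to 1, where 1 is 0.5 m, then the turn, a rotation vector about the world's x, y, z normalised to -1 to 1, where 1 is pi/4 rad. In form: gripper x y z wx wy wz; .... A call has 1 to 10 rows; each row is the pose to reach, as a shift and turn from the pose commanded when the call began; what a row does not reach only later rows make up. A row lasts 1/12 s, in which the tool goes at most 41.7 mm and 7.16 degrees, less where a joint would pass 70% of its speed; a pose out of reach is approached as far as the arm can. A call with a number of a shift or a turn outside -1 to 1 is refused whole. A call with a gripper value outside its range is refused whole. The fingers move at their own pace and stop on an object; the grip force is fixed at half the most. Time passes only in rows, so rows that repeat a pose let the fingers close. It gives the time, the measured TCP pose, the force, the opening and the grip force at its end, in the units of the state.
- bot.get_obs(): the state, without advancing time (a new reading comes with each control period).
- bot.camera(name): name is "side" or "top" or "wrist"; returns the picture (480x640x3 uint8, red, green, blue); there is no depth.
- bot.camera_info(name): a dict with "vertical_fov" (degrees; the focal length in pixels is half the picture's height over the tangent of half this angle, whatever the lens; pixels are square), "cx", "cy" (the principal point, pixels), "pose" (4x4, takes a point from camera to world coordinates). Camera axes: x right, y up, looking along -z (the intrinsics and any distortion apply to the point x, -y, -z); pixel columns grow to the right and rows downward; lengths in m; the calibration is good to about 2 mm. The wrist camera is an equidistant fisheye: a pixel r from the principal point sees the ray r / f radians off the axis. A picture is of the moment at which its call begins: read the wrist's pose just before it. camera_info takes no time and is no camera call; for the wrist camera it gives the pose at the moment of the call.
- bot.job_done(): hands the job in; it is judged then, once.
The state is a dict: "clock": time; "joint_pos": joint angles; "joint_vel": joint speeds; "tau": joint torques, N m; "eef_pos": TCP position; "tool_rot": TCP orientation; "ft_force": force on the tool from outside, world axes, zero at the start; "ft_torque": the same for the moment, N m; "grip_width": finger opening in m; "grasp_force": force on a finger pad.
Only numpy, scipy, OpenCV 4.12 (cv2) and the standard library are available. Lean on these libraries where they do the work, as an engineer would, in place of code of your own. Each camera call takes 0.05 s, during which the arm holds its last target. There are 200 camera calls.

TASK

Press the sprung keeper of the infusion stand's safety hook sideways until it snaps over and stays open, then lift the hanging bottle off the hook. Set it down (do not drop it) upright on the floor of the tote's empty bay, and after that press the keeper back until it snaps fully shut over the hook. Leave the other bottles and jars where they stand.

Things in the scene. Friction and masses are not known exactly. Their poses are not given: they have to be found in the camera images.
- hook (a point): Hook of the white-based steel stand (fixed; place and yaw vary; sizes in mm). Point: top of the level hook bar (10 dia), mid-mouth, 205 above the table. Stand axes: x from mouth to the upright post (14 x 16, at x +60, top 13 above this point); hook opens to -x; y sideways, z up. Base plate 160 x 140 x 12 below. Keeper shut blocks lifting; it turns only sideways.
- hook_tip (a point): Top of the hook's upturned round tip (10 dia), 45 in -x and 24 above hook. To come off, the bottle is lifted 33 to 42 mm (the loop clears the tip at 25; over 43 its cap meets the bar from below), carried level in stand -x until it is 85 or more in front of hook, and only then raised further.
- keeper_pivot (a point): Upright hinge axis of the keeper, on top of the stand's post, 60 in +x and 21 above hook; axes those of the stand. Behind the post the keeper's spring strut and its bracket reach to x +57, y -48 from this pivot, up to 17 above it.
- keeper (a joint): Keeper angle, rad: 0 = shut (along stand -x over the mouth, post to past the tip; start), 1.4 = fully open (swung to stand +y). An over-centre spring holds it at either end: pushing its tab takes about 3 to 5 N, peak near 0.2 rad from that end, falling to nothing at 0.7 rad; past 0.7 it snaps by itself to the other end and stays. Same both ways.
- keeper_tab (a point): Centre of the keeper's upright steel thumb tab: plate 40 (x, along the keeper) x 6 (y) x 42 high, 90 from the pivot. Turns with the keeper: own x points to the pivot, own +y is the way to press it open, -y shut. Spans 25 to 67 above the hook bar's top, over the mouth's outer end when shut; free space around. Keeper bar under it is 10 wide, 8 high.
- bottle_loop (a point): White bottle hanging by a rigid upright loop. Point: in the loop, 155 above the underside, 15 below the bar top. Body 64 dia x 94, cap 24 dia to 116; loop 44 wide (y) x 12 deep (x), straps 6 thick, top bar 170 to 178 above the underside, resting on the hook bar. Grasp across the 44 width (along y) from above. 0.18 to 0.33 kg. z up, axes as the stand's at the start.
- empty_bay (a point): Centre of the floor's top face in the empty bay of the beige tote (fixed; place and yaw vary). Tote 140 (x) x 220 (y) x 50 high, walls and floor 4, one divider; the empty bay is 132 (x) x 104 (y) inside, on the tote's -y side; the other bay holds two bottles up to 105 high. Tote axes, z up.
- bottle_a_mid (a point): Bystander: amber bottle, 48 dia x 105, standing in the filled bay of the tote. Point half-way up. To be left alone.
- bottle_b_mid (a point): Bystander: white jar, 44 dia x 85, standing in the filled bay of the tote. Point half-way up. To be left alone.
- jar_c_mid (a point): Bystander: white jar with blue cap, 56 dia x 85, standing on the table about 125 beside the stand on the side the keeper is pressed from (stand -y). Point half-way up. To be left alone.
- bottle_d_mid (a point): Bystander: amber bottle, 60 dia x 130, standing on the table at the far middle. Point half-way up. To be left alone.

How it is judged:
By the outcome, as a careful person would: the job done as asked, in the order asked, and still so for the second after the job is handed in, with the robot touching nothing.
It also fails if it takes over 69 s, if anything falls off the work surface, if the arm or the gripper's body presses on something with over 40 N, if the wrist force passes 120 N, or if a joint passes its speed limit or range.

## Working session

There is one attempt and no reset: what is moved stays moved. The work goes in short steps, Python scripts to look and compute and a tool call to move; the robot and the scene stay as the last step left them, time stands still between calls to the robot, and variables do not carry over. Pictures are saved under pics/ and viewed, at most 10 in all, crops included, and the job is handed in when it is done.

Besides the shell and the picture viewer there is one more tool, called after "Call:" as name(argument=value, ...), one argument or row to a line, values as JSON. step_arm: Moves the arm, as the interface text tells. Scaled input: -1 to 1 covers 0.5 m each way for a shift and pi/4 rad each way for a turn. Its arguments: {"type":"object","properties":{"targets":{"type":"string"}},"required":["targets"]}

```bash
mkdir -p pics; python3 - <<'E'
from workcell import bot
import cv2,numpy as np
for n in("side","top","wrist"):
    i=bot.camera_info(n);print(n,i["vertical_fov"],i["cx"],i["cy"],np.round(i["pose"],4).tolist(),[k for k in i])
    cv2.imwrite(f"pics/{n}0.png",bot.camera(n)[:,:,::-1])
o=bot.get_obs();print({k:np.round(v,3).tolist() for k,v in o.items()})
E
```

```text
side 55.337366499407985 318.5677432831787 233.54541808275897 [[0.9765, 0.1087, -0.1859, 0.4213], [-0.2149, 0.5454, -0.8101, -0.823], [0.0133, 0.8311, 0.556, 0.707], [0.0, 0.0, 0.0, 1.0]] ['vertical_fov', 'cx', 'cy', 'pose']
top 44.432141732475486 329.11060729146516 238.16692253112146 [[-0.003, 0.9952, -0.0975, 0.4901], [-0.9999, -0.002, 0.0105, -0.0327], [0.0102, 0.0976, 0.9952, 1.4055], [0.0, 0.0, 0.0, 1.0]] ['vertical_fov', 'cx', 'cy', 'pose']
wrist 65.70646984690485 319.8222609869544 237.73245137024242 [[0.4217, -0.8738, -0.2422, 0.1489], [0.9067, 0.406, 0.1141, 0.4826], [-0.0013, -0.2678, 0.9635, 0.3731], [0.0, 0.0, 0.0, 1.0]] ['vertical_fov', 'cx', 'cy', 'pose']
{'clock': 0.15, 'joint_pos': [1.136, 0.241, 0.004, 1.335, 0.0, 1.571], 'joint_vel': [-0.0, -0.002, 0.004, -0.001, 0.001, -0.002], 'tau': [-0.0, -37.264, 25.264, 0.012, 0.0, 0.0], 'eef_pos': [0.21, 0.453, 0.231], 'tool_rot': [0.216, 0.976, -0.001, -0.0], 'ft_force': [0.323, -0.808, 0.017], 'ft_torque': [0.008, 0.02, 0.011], 'grasp_force': 0.0, 'grip_width': 0.085}
```

View pics/top0.png

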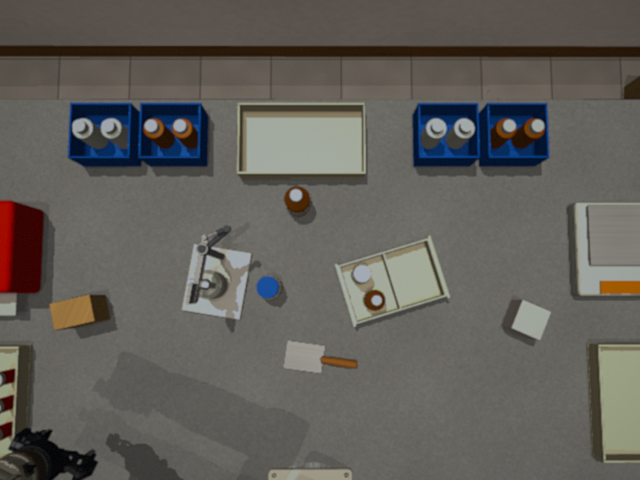

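View pics/side0.png

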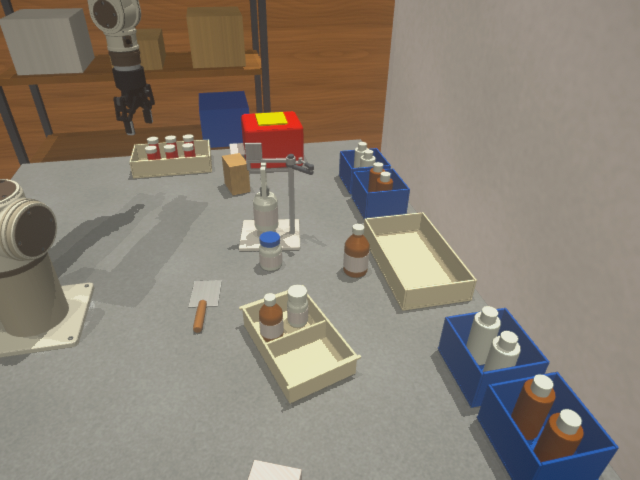

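The top view shows the stand at about (215,280), with its post away from the robot and the mouth towards it. Jar C's blue cap is at (267,287), and the tote is at (392,281) with its empty bay on the right (415,270). The side view shows the keeper tab at (254,153) and the post top at (291,157).

```bash
python3 - <<'E'
import cv2,numpy as np
t=cv2.imread("pics/top0.png")[215:335,175:255];s=cv2.imread("pics/side0.png")[130:255,230:320]
a=cv2.resize(t,None,fx=5,fy=5,interpolation=cv2.INTER_CUBIC);b=cv2.resize(s,None,fx=4.4,fy=4.4,interpolation=cv2.INTER_CUBIC)
c=np.zeros((600,800,3),np.uint8);c[:600,:400]=a;c[:b.shape[0],404:404+b.shape[1]]=b[:,:396]
cv2.imwrite("pics/crop1.png",c)
E
```

```text
(no output)
```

View pics/crop1.png

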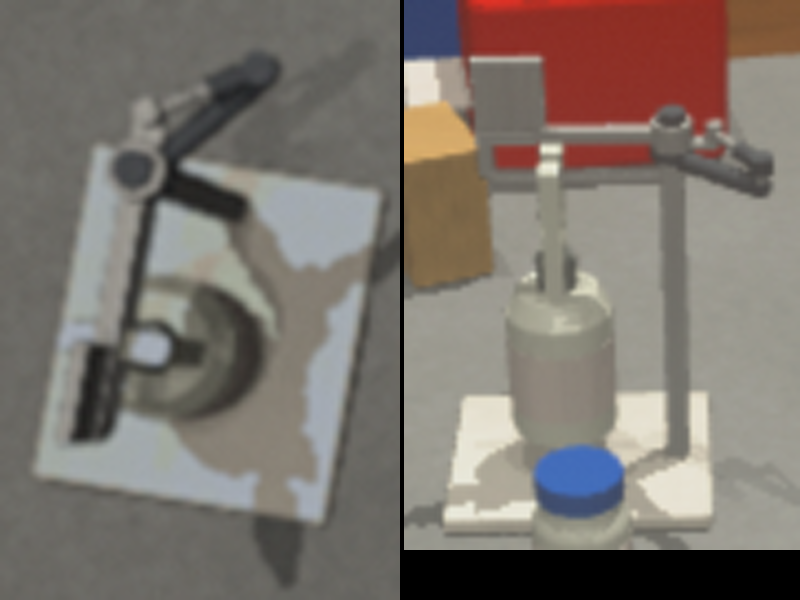

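The crop shows the keeper pivot cap at about (202.4,249.4) in top and (290.7,156.8) in side. The tab's top edge is at about (191,293) in top and (253.6,143.6) in side, and the bottle hangs at its loop.

```bash
cat >h.py <<'E'
from workcell import bot
import cv2,numpy as np
def ray(n,u,v,pose=None):
    i=bot.camera_info(n);f=240/np.tan(np.radians(i["vertical_fov"])/2);P=np.array(i["pose"]) if pose is None else pose
    d=np.array([u-i["cx"],-(v-i["cy"]),-f])
    if n=="wrist":
        r=np.hypot(d[0],d[1]);t=r/f;d=np.array([d[0]/r*np.sin(t),d[1]/r*np.sin(t),-np.cos(t)])
    d=P[:3,:3]@d;return P[:3,3],d/np.linalg.norm(d)
def plane(n,u,v,z):
    o,d=ray(n,u,v);return o+d*(z-o[2])/d[2]
def tri(*rs):
    A=sum(np.eye(3)-np.outer(d,d) for o,d in rs);b=sum((np.eye(3)-np.outer(d,d))@o for o,d in rs)
    p=np.linalg.solve(A,b);return p,[np.linalg.norm(np.cross(p-o,d)) for o,d in rs]
E
python3 - <<'E'
from h import *
np.set_printoptions(precision=4,suppress=True)
p=lambda *a:print(*a)
p("pivot",tri(ray("top",202.4,249.4),ray("side",290.7,156.8)),plane("top",202.4,249.4,.235))
p("tabtop",tri(ray("top",191,293),ray("side",253.6,143.6)),plane("top",191,293,.272))
t=bot.camera("top");h=cv2.cvtColor(t,cv2.COLOR_RGB2HSV)
def rect(roi,m,z,nm):
    x0,y0,x1,y1=roi;k=np.zeros_like(m);k[y0:y1,x0:x1]=m[y0:y1,x0:x1]
    c=max(cv2.findContours(k,0,2)[0],key=cv2.contourArea);b=cv2.boxPoints(cv2.minAreaRect(c))
    q=np.array([plane("top",*x,z) for x in b]);print(nm,b.round(1).tolist(),q[:,:2].tolist(),"c",q.mean(0),"sides",np.linalg.norm(q[1]-q[0]),np.linalg.norm(q[2]-q[1]))
    e=q[1]-q[0];print(" yaw",np.degrees(np.arctan2(e[1],e[0])))
bright=((t.min(2)>110)).astype(np.uint8)*255
beige=((h[...,1]>25)&(h[...,2]>100)&(h[...,0]>15)&(h[...,0]<40)).astype(np.uint8)*255
rect((325,225,460,335),beige|bright,.05,"tote")
b=np.array([(97,147),(383,187),(325,522),(37,478)])/5+[175,215]
q=np.array([plane("top",*x,.012) for x in b]);print("base",q[:,:2].tolist(),q.mean(0),np.linalg.norm(np.diff(q,axis=0),axis=1))
for e in(q[0]-q[3],q[1]-q[2]):print("stand yaw",np.degrees(np.arctan2(e[1],e[0])))
blue=((h[...,0]>100)&(h[...,0]<125)&(h[...,1]>150)).astype(np.uint8);blue[:,:240]=0;blue[:,300:]=0;blue[:260]=0
ys,xs=np.nonzero(blue);p("jarc",plane("top",xs.mean(),ys.mean(),.085))
for n,u,v,z in(("b",362,273,.085),("a",374,299,.105),("d",297,195,.13)):p(n,plane("top",u,v,z))
E
```

```text
pivot (array([0.5835, 0.2072, 0.2368]), [np.float64(0.0007632309813582637), np.float64(0.0007632309813582573)]) [0.5828 0.2077 0.235 ]
tabtop (array([0.4965, 0.2202, 0.2727]), [np.float64(0.00033960981160653105), np.float64(0.0003396098116065349)]) [0.4962 0.2203 0.272 ]
tote [[333.3999938964844, 263.5], [430.8999938964844, 233.5], [450.3999938964844, 296.70001220703125], [352.79998779296875, 326.70001220703125]] [[0.5641966633696398, -0.05663551928180187], [0.6334125953211449, -0.28357446436955963], [0.4872062253305689, -0.3254501630580824], [0.419653609583712, -0.10051623702627248]] c [ 0.5261 -0.1915  0.05  ] sides 0.23725962579726814 0.1520850971215561
 yaw -73.03839720212471
base [[0.6124677498877769, 0.272615648126635], [0.5931137082216043, 0.13676959473077344], [0.43552055792728256, 0.16241553374656093], [0.45647362703797684, 0.2977230995571726]] [0.5244 0.2174 0.012 ] [0.1372 0.1597 0.1369]
stand yaw -9.14341203789637
stand yaw -9.243010133659608
jarc [0.5103 0.0924 0.085 ]
b [ 0.5408 -0.1202  0.085 ]
a [ 0.4827 -0.1449  0.105 ]
d [0.7105 0.0241 0.13  ]
```

Call:
step_arm(
  targets="-1 0 0 0.2 0 0 0.1; -1 0.1 -0.1 0.2 0 0 0.2; -1 0.548 -0.572 0.2 0 0 0.356; -1 0.548 -0.572 0.2 0 0 0.356; -1 0.548 -0.572 0.2 0 0 0.356; -1 0.548 -0.572 0.2 0 0 0.356; -1 0.548 -0.572 0.2 0 0 0.356; -1 0.548 -0.572 0.2 0 0 0.356; -1 0.548 -0.572 0.2 0 0 0.356; -1 0.548 -0.572 0.2 0 0 0.356",
)

```text
clock: 1.03
eef_pos: [0.4605, 0.1919, 0.3283]
tool_rot: [0.078, 0.997, 0.0, -0.0]
ft_force: [0.6, 0.7, 0.1]
grip_width: -0.0001
grasp_force: 0.0
```

Call:
step_arm(
  targets="-1 0 0 0 0 0 0; -1 0 0 0 0 0 0; -1 0 0 0 0 0 0; -1 0 0 0 0 0 0; -1 0 0 0 0 0 0",
)

```text
clock: 1.45
eef_pos: [0.4586, 0.1948, 0.3281]
tool_rot: [0.076, 0.997, -0.0, -0.0]
ft_force: [-0.3, 0.3, -0.1]
grip_width: -0.0002
grasp_force: 0.0
```

Call:
step_arm(
  targets="-1 0.051 -0.055 0 0 0 0; -1 0.051 -0.055 -0.08 0 0 0; -1 0.051 -0.055 -0.16 0 0 0; -1 0.051 -0.055 -0.168 0 0 0; -1 0.051 -0.055 -0.168 0 0 0; -1 0.051 -0.055 -0.168 0 0 0",
)

```text
clock: 1.95
eef_pos: [0.4856, 0.1674, 0.246]
tool_rot: [0.077, 0.997, 0.0, 0.001]
ft_force: [0.5, 0.0, 0.7]
grip_width: -0.0
grasp_force: 0.0
```

```bash
python3 - <<'E'
from h import *
print(bot.get_obs()["eef_pos"])
w=bot.camera("wrist")[:,:,::-1];s=bot.camera("side")[100:240,200:340,::-1]
c=np.zeros((480,800,3),np.uint8);c[:300,:400]=cv2.resize(w,(400,300));c[:400,400:]=cv2.resize(s,(400,400));cv2.imwrite("pics/p2.png",c)
E
```

```text
[0.48557186 0.16741809 0.24602847]
```

View pics/p2.png

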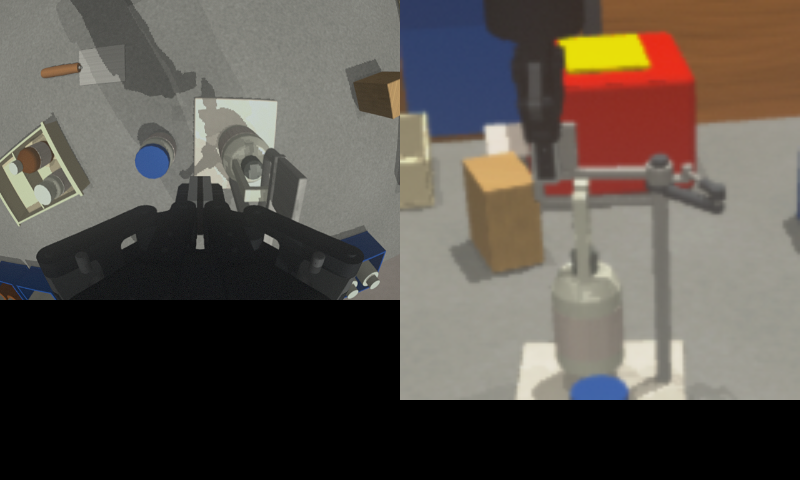

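Call:
step_arm(
  targets="-1 0.006 0.035 0 0 0 0; -1 0.011 0.069 0 0 0 0; -1 0.015 0.09 0 0 0 0; -1 0.019 0.11 0 0 0 0; -1 0.022 0.128 0 0 0 0; -1 0.025 0.145 0 0 0 0; -1 0.038 0.166 0 0 0 0; -1 0.05 0.187 0 0 0 0; -1 0.063 0.207 0 0 0 0; -1 0.078 0.223 0 0 0 0",
)

```text
clock: 2.88
eef_pos: [0.5245, 0.2791, 0.2447]
tool_rot: [0.077, 0.997, 0.001, 0.0]
ft_force: [-0.4, -0.1, 0.4]
grip_width: -0.0003
grasp_force: 0.0
```

Call:
step_arm(
  targets="-1 0 0 0 0 0 0; -1 0 0 0 0 0 0",
)

```text
clock: 3.05
eef_pos: [0.5242, 0.2783, 0.2441]
tool_rot: [0.077, 0.997, 0.0, -0.0]
ft_force: [0.1, 0.9, -0.2]
grip_width: 0.0002
grasp_force: 0.0
```

```bash
python3 - <<'E'
from h import *
print(bot.get_obs()["eef_pos"])
t=bot.camera("top")[200:340,150:290,::-1];s=bot.camera("side")[100:240,200:340,::-1]
cv2.imwrite("pics/p3.png",np.hstack([cv2.resize(t,(400,400)),cv2.resize(s,(400,400))]))
E
```

```text
[0.5242436  0.27833889 0.24410579]
```

View pics/p3.png

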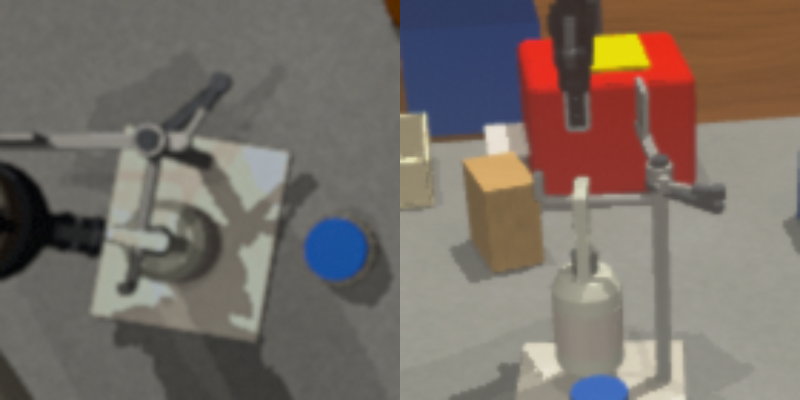

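The keeper is swung fully open: its bar points left in the top crop (y≈138) and the tab is behind the post in the side crop. Loop top bar is at about (198.5,284) and the hook tip at about (194.8,300.3) in the top view.

```bash
python3 - <<'E'
from h import *
a=plane("top",198.5,284,.213);b=plane("top",194.8,300.3,.229);print(a,b)
print(tri(ray("top",194.8,300.3),ray("side",200+537*.35-140,100+172*.35)))
# side: loop top centre
print(tri(ray("top",198.5,284),ray("side",200+182*.35,100+181*.35)))
E
```

```text
[0.51454305 0.21876895 0.213     ] [0.48194617 0.2221279  0.229     ]
(array([0.48118673, 0.22199584, 0.22986012]), [np.float64(0.0007671517559038742), np.float64(0.000767151755903926)])
(array([0.51619075, 0.21701144, 0.22054542]), [np.float64(0.0018099446961770645), np.float64(0.0018099446961771688)])
```

Call:
step_arm(
  targets="-1 0 0 0.07 0 0 0; -1 0 0 0.14 0 0 0; 1 -0.008 -0.07 0.14 0 0 0; 1 -0.008 -0.123 0.14 0 0 0; 1 -0.008 -0.123 0.14 0 0 0; 1 -0.008 -0.123 0.14 0 0 0; 1 -0.008 -0.123 0.14 0 0 0; 1 -0.008 -0.123 0.14 0 0 0",
)

```text
clock: 3.82
eef_pos: [0.5198, 0.2166, 0.3139]
tool_rot: [0.077, 0.997, 0.0, -0.0]
ft_force: [-0.0, 1.0, -0.1]
grip_width: 0.072
grasp_force: 0.0
```

```bash
python3 - <<'E'
from h import *
o=bot.get_obs();print(o["eef_pos"],o["grip_width"])
print(np.round(bot.camera_info("wrist")["pose"],4).tolist())
w=bot.camera("wrist")[:,:,::-1];cv2.imwrite("pics/w4.png",w)
E
```

```text
[0.51982436 0.21661301 0.31390232] 0.07200492909376655
[[0.1547, -0.952, -0.2642, 0.4528], [0.988, 0.1491, 0.041, 0.228], [0.0004, -0.2673, 0.9636, 0.4565], [0.0, 0.0, 0.0, 1.0]]
```

View pics/w4.png

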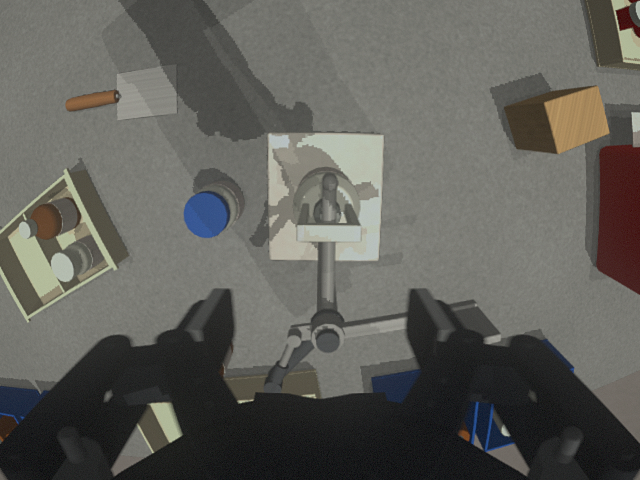

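The wrist view shows the loop top at about (329,230), the hook tip at (329.5,182) and the pivot cap at (327,338). The space around the loop is free.

```bash
python3 - <<'E'
from h import *
for u,v,z in((329.5,226,.213),(329.5,240,.213),(298,233,.213),(361,233,.213),(329.5,182,.229),(327,338,.237)):print(u,v,plane("wrist",u,v,z).round(4))
E
```

```text
329.5 226 [0.5124 0.2255 0.213 ]
329.5 240 [0.5221 0.2241 0.213 ]
298 233 [0.5139 0.2037 0.213 ]
361 233 [0.5205 0.246  0.213 ]
329.5 182 [0.4809 0.2298 0.229 ]
327 338 [0.5836 0.2127 0.237 ]
```

Call:
step_arm(
  targets="1 -0.006 0.006 0 0 0 0; 1 -0.006 0.006 -0.07 0 0 0; 1 -0.006 0.006 -0.14 0 0 0; 1 -0.006 0.006 -0.2 0 0 0; 1 -0.006 0.006 -0.218 0 0 0; 1 -0.006 0.006 -0.218 0 0 0; 1 -0.006 0.006 -0.218 0 0 0",
)

```text
clock: 4.45
eef_pos: [0.5172, 0.2198, 0.2058]
tool_rot: [0.077, 0.997, 0.0, 0.0]
ft_force: [1.0, -0.2, -0.1]
grip_width: 0.0851
grasp_force: 0.0
```

```bash
python3 - <<'E'
from h import *
o=bot.get_obs();print(o["eef_pos"],o["grip_width"],bot.camera_info("wrist")["pose"][:3,3])
w=bot.camera("wrist")[:,:,::-1];s=bot.camera("side")[100:240,200:340,::-1]
c=np.zeros((480,800,3),np.uint8);c[:,:480]=w[:,80:560];c[:320,480:]=cv2.resize(s,(320,320));cv2.imwrite("pics/w5.png",c)
E
```

```text
[0.51721294 0.21982464 0.20575628] 0.08507267657336157 [0.4500972  0.23115801 0.34835512]
```

View pics/w5.png

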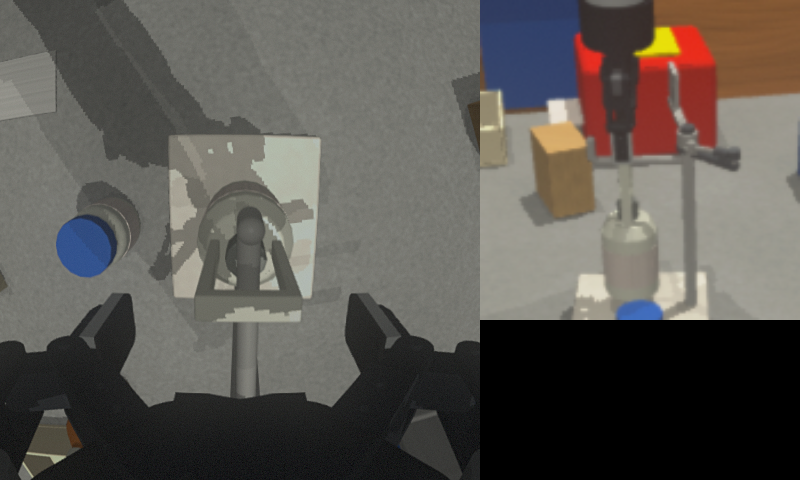

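The loop at crop x 195–301 lies between the finger tips at 134 and 347, about 3 mm off-centre towards +y. The side view shows the fingers in line with the loop in x.

Call:
step_arm(
  targets="1 0.001 0.005 -0.04 0 0 0; 1 0.001 0.005 -0.074 0 0 0; 1 0.001 0.005 -0.074 0 0 0; 0.3 0.001 0.005 -0.074 0 0 0; -0.1 0.001 0.005 -0.074 0 0 0; -1 0.001 0.005 -0.074 0 0 0; -1 0.001 0.005 -0.074 0 0 0; -1 0.001 0.005 -0.074 0 0 0; -1 0.001 0.005 -0.074 0 0 0; -1 0.001 0.005 -0.074 0 0 0",
)

```text
clock: 5.38
eef_pos: [0.5188, 0.2222, 0.1701]
tool_rot: [0.078, 0.997, 0.001, 0.002]
ft_force: [0.2, 0.4, 7.5]
grip_width: 0.0433
grasp_force: 60.4
```

Call:
step_arm(
  targets="-1 0 0 0 0 0 0; -1 0 0 0 0 0 0; -1 0 0 0 0 0 0; -1 0 0 0 0 0 0",
)

```text
clock: 5.72
eef_pos: [0.5187, 0.2222, 0.1701]
tool_rot: [0.078, 0.997, 0.001, 0.002]
ft_force: [-0.5, -0.6, 6.2]
grip_width: 0.0439
grasp_force: 60.4
```

Call:
step_arm(
  targets="-1 0 0 0.02 0 0 0; -1 0 0 0.04 0 0 0; -1 0 0 0.06 0 0 0; -1 0 0 0.078 0 0 0; -1 0 0 0.078 0 0 0; -1 0 0 0.078 0 0 0; -1 0 0 0.078 0 0 0",
)

```text
clock: 6.3
eef_pos: [0.5174, 0.2216, 0.2069]
tool_rot: [0.078, 0.997, -0.0, -0.0]
ft_force: [-0.5, -1.2, -3.6]
grip_width: 0.0433
grasp_force: 61.5
```

Call:
step_arm(
  targets="-1 -0.02 0.003 0 0 0 0; -1 -0.045 0.007 0 0 0 0; -1 -0.07 0.011 0 0 0 0; -1 -0.095 0.015 0 0 0 0; -1 -0.12 0.019 0 0 0 0; -1 -0.145 0.023 0 0 0 0; -1 -0.17 0.027 0 0 0 0; -1 -0.2 0.032 0 0 0 0; -1 -0.227 0.036 0 0 0 0; -1 -0.227 0.036 0 0 0 0",
)

```text
clock: 7.13
eef_pos: [0.4012, 0.2394, 0.2064]
tool_rot: [0.077, 0.997, -0.001, -0.002]
ft_force: [-0.0, 0.6, -2.6]
grip_width: 0.0433
grasp_force: 61.4
```

```bash
python3 - <<'E'
from h import *
o=bot.get_obs();print({k:np.round(o[k],3).tolist() for k in("eef_pos","joint_pos","ft_force","grip_width")})
t=bot.camera("top")[200:340,150:290,::-1];s=bot.camera("side")[100:240,160:300,::-1]
cv2.imwrite("pics/p6.png",np.hstack([cv2.resize(t,(400,400)),cv2.resize(s,(400,400))]))
E
```

```text
{'eef_pos': [0.401, 0.239, 0.206], 'joint_pos': [0.537, 0.192, -0.123, 1.259, 0.001, 0.691], 'ft_force': [-0.006, 0.596, -2.594], 'grip_width': 0.043}
```

View pics/p6.png

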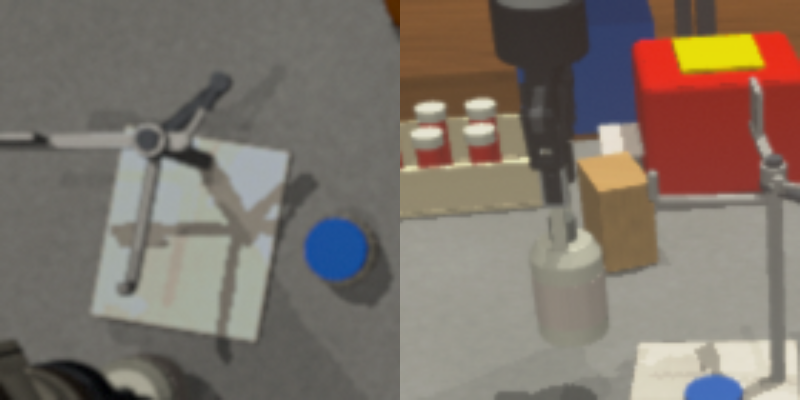

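The bottle is off the hook, upright, and well in front of the stand, and the keeper is still open. Next I refine the bay centre.

Call:
step_arm(
  targets="-1 0 0 0.08 0 0 0; -1 0 0 0.16 0 0 0; -1 0 0 0.188 0 0 0; -1 0 0 0.188 0 0 0",
)

```text
clock: 7.57
eef_pos: [0.407, 0.2408, 0.3054]
tool_rot: [0.078, 0.997, 0.003, 0.004]
ft_force: [0.4, 1.7, -2.6]
grip_width: 0.0433
grasp_force: 62.8
```

```bash
python3 - <<'E'
import cv2,numpy as np
t=cv2.imread("pics/top0.png")[225:340,325:460];s=cv2.imread("pics/side0.png")[280:400,235:365]
c=np.zeros((400,800,3),np.uint8);a=cv2.resize(t,None,fx=3,fy=3,interpolation=2);b=cv2.resize(s,None,fx=3,fy=3,interpolation=2)
c[:a.shape[0],:a.shape[1]]=a[:400];c[:b.shape[0],408:408+b.shape[1]]=b
cv2.imwrite("pics/p7.png",c)
E
```

```text
(no output)
```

View pics/p7.png

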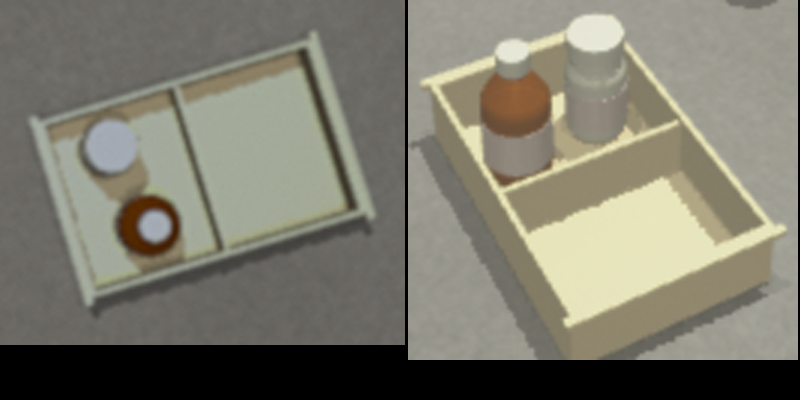

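In the top crop, the empty bay's inner rim corners average (265,150), which is top pixel (413.3,275). In the side view the centre is about (309.3,351.7).

```bash
python3 - <<'E'
from h import *
print(plane("top",413.3,275,.05),plane("side",309.3,351.7,.05))
q=np.array([plane("top",325+x/3,225+y/3,.05)[:2] for x,y in((183,92),(305,50),(350,212),(222,247))]);print(q,np.linalg.norm(np.diff(q,axis=0),axis=1))
E
```

```text
[ 0.53718791 -0.24092895  0.05      ] [ 0.53899373 -0.2488029   0.05      ]
[[ 0.58202044 -0.1784393 ]
 [ 0.6143452  -0.27330812]
 [ 0.48953967 -0.3054702 ]
 [ 0.46320093 -0.20681096]] [0.10022467 0.12888297 0.10211452]
```

Call:
step_arm(
  targets="-1 0.008 -0.03 0 0 0 0; -1 0.022 -0.08 0 0 0 0; -1 0.039 -0.14 0 0 0 0; -1 0.056 -0.2 0 0 0 0; -1 0.073 -0.26 0 0 0 0; -1 0.089 -0.32 0 0 0 0; -1 0.106 -0.38 0 0 0 0; -1 0.123 -0.44 0 0 0 0; -1 0.134 -0.48 0 0 0 0; -1 0.14 -0.5 0 0 0 0",
)

```text
clock: 8.4
eef_pos: [0.4744, -0.0133, 0.2991]
tool_rot: [0.079, 0.997, -0.001, -0.001]
ft_force: [-0.3, 0.8, -2.3]
grip_width: 0.0438
grasp_force: 62.8
```

Call:
step_arm(
  targets="-1 0.01 -0.04 0 0 0 0; -1 0.025 -0.09 0 0 0 0; -1 0.042 -0.15 0 0 0 0; -1 0.059 -0.21 0 0 0 0; -1 0.076 -0.27 0 0 0 0; -1 0.092 -0.33 0 0 0 0; -1 0.109 -0.39 0 0 0 0; -1 0.122 -0.44 0 0 0 0; -1 0.13 -0.466 0 0 0 0; -1 0.13 -0.466 0 0 0 0",
)

```text
clock: 9.23
eef_pos: [0.5394, -0.2462, 0.2982]
tool_rot: [0.079, 0.997, 0.0, -0.001]
ft_force: [-0.8, 0.4, -3.1]
grip_width: 0.0431
grasp_force: 62.9
```

Call:
step_arm(
  targets="-1 0 0 0 0 0 0; -1 0 0 0 0 0 0; -1 0 0 0 0 0 0",
)

```text
clock: 9.48
eef_pos: [0.539, -0.2421, 0.3007]
tool_rot: [0.077, 0.997, 0.0, -0.0]
ft_force: [-0.6, 0.3, -1.8]
grip_width: 0.0436
grasp_force: 62.8
```

Call:
step_arm(
  targets="-1 0 0 -0.03 0 0 0; -1 0 0 -0.08 0 0 0; -1 0 0 -0.14 0 0 0; -1 0 0 -0.2 0 0 0; -1 0 0 -0.25 0 0 0; -1 0 0 -0.28 0 0 0; -1 0 0 -0.3 0 0 0; -1 0 0 -0.3 0 0 0; -1 0 0 -0.3 0 0 0",
)

```text
clock: 10.23
eef_pos: [0.5393, -0.2427, 0.1516]
tool_rot: [0.077, 0.997, -0.0, 0.0]
ft_force: [1.7, 0.1, -3.0]
grip_width: 0.043
grasp_force: 62.7
```

Call:
step_arm(
  targets="-1 0 0 -0.004 0 0 0; -1 0 0 -0.008 0 0 0; -1 0 0 -0.012 0 0 0; -1 0 0 -0.016 0 0 0; -1 0 0 -0.016 0 0 0; -1 0 0 -0.016 0 0 0",
)

```text
clock: 10.73
eef_pos: [0.539, -0.2433, 0.1431]
tool_rot: [0.078, 0.997, 0.0, -0.0]
ft_force: [0.4, -0.4, -2.2]
grip_width: 0.0429
grasp_force: 62.7
```

Call:
step_arm(
  targets="-1 0 0 -0.003 0 0 0; -1 0 0 -0.006 0 0 0; -1 0 0 -0.009 0 0 0; -1 0 0 -0.009 0 0 0; -1 0 0 -0.009 0 0 0",
)

```text
clock: 11.15
eef_pos: [0.5393, -0.2434, 0.1394]
tool_rot: [0.078, 0.997, -0.0, 0.0]
ft_force: [-0.6, 0.8, 1.9]
grip_width: 0.0433
grasp_force: 63.3
```

Call:
step_arm(
  targets="0.2 0 0 0 0 0 0; 0.4 0 0 0 0 0 0; 0.7 0 0 0 0 0 0; 1 0 0 0 0 0 0; 1 0 0 0 0 0 0; 1 0 0 0 0 0 0; 1 0 0 0 0 0 0",
)

```text
clock: 11.73
eef_pos: [0.5391, -0.2433, 0.1386]
tool_rot: [0.078, 0.997, -0.0, -0.0]
ft_force: [0.3, -0.4, -0.5]
grip_width: 0.0852
grasp_force: 0.0
```

Call:
step_arm(
  targets="1 0 0 0.03 0 0 0; 1 0 0 0.08 0 0 0; 1 0 0 0.16 0 0 0; 1 0 0 0.24 0 0 0; 1 0 0 0.32 0 0 0; 1 0 0 0.4 0 0 0; 1 0 0 0.4 0 0 0; 1 0 0 0.4 0 0 0",
)

```text
clock: 12.4
eef_pos: [0.5405, -0.2439, 0.3422]
tool_rot: [0.078, 0.997, -0.001, 0.004]
ft_force: [-0.7, 0.2, -0.7]
grip_width: 0.0854
grasp_force: 0.0
```

Call:
step_arm(
  targets="-1 0.01 0.06 0 0 0 0; -1 0.02 0.13 0 0 0 0; -1 0.033 0.21 0 0 0 0; -1 0.046 0.29 0 0 0 0; -1 0.058 0.37 0 0 0 0; -1 0.071 0.45 0 0 0 0; -1 0.085 0.534 0 0 0 0",
)

```text
clock: 12.98
eef_pos: [0.5807, 0.0245, 0.3366]
tool_rot: [0.078, 0.997, -0.0, -0.002]
ft_force: [0.5, 0.0, -0.1]
grip_width: 0.0005
grasp_force: 0.0
```

Call:
step_arm(
  targets="-1 0.013 0.08 0 0 0 0; -1 0.026 0.16 0 0 0 0; -1 0.039 0.24 0 0 0 0; -1 0.051 0.32 0 0 0 0; -1 0.064 0.4 0 0 0 0; -1 0.075 0.47 0 0 0 0; -1 0.085 0.534 0 0 0 0; -1 0.085 0.534 0 0 0 0; -1 0.085 0.534 0 0 0 0; -1 0.085 0.534 0 0 0 0",
)

```text
clock: 13.82
eef_pos: [0.6237, 0.2896, 0.3365]
tool_rot: [0.077, 0.997, -0.001, -0.001]
ft_force: [0.4, 0.4, 0.3]
grip_width: -0.0003
grasp_force: 0.0
```

```bash
python3 - <<'E'
from h import *
o=bot.get_obs();print(o["eef_pos"],o["tool_rot"],o["joint_pos"])
t=bot.camera("top")[200:340,150:290,::-1];s=bot.camera("side")[:,:,::-1]
cv2.imwrite("pics/p8.png",np.hstack([cv2.resize(t,(300,300)),cv2.resize(s[280:400,235:385],(375,300)) ]))
E
```

```text
[0.62365853 0.28955073 0.33647511] [ 0.07732564  0.99700411 -0.00114131 -0.00149866] [ 4.34893278e-01  6.99202573e-01  9.98699322e-01  1.87402450e+00
 -5.20357646e-04  5.89700332e-01]
```

View pics/p8.png

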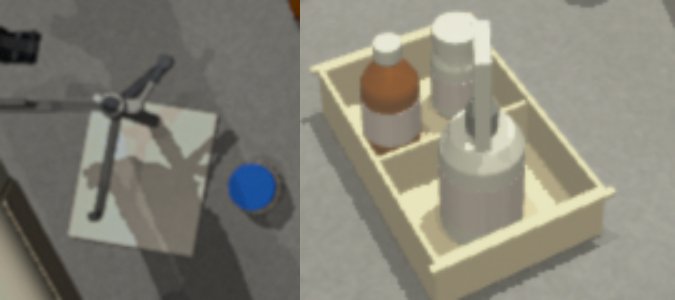

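The bottle stands upright in the empty bay, with bottle A and jar B undisturbed. The shut fingers are beyond the open tab.

Call:
step_arm(
  targets="-1 0 0 -0.06 0 0 0; -1 0 0 -0.12 0 0 0; -1 0 0 -0.183 0 0 0; -1 0 0 -0.183 0 0 0; -1 0 0 -0.183 0 0 0; -1 0 0 -0.183 0 0 0",
)

```text
clock: 14.42
eef_pos: [0.6251, 0.2892, 0.2504]
tool_rot: [0.078, 0.997, 0.001, 0.002]
ft_force: [0.1, 0.2, 0.8]
grip_width: 0.0004
grasp_force: 0.0
```

Call:
step_arm(
  targets="-1 -0.025 0.008 0 0 0 0; -1 -0.05 0.016 0 0 0 0; -1 -0.072 0.016 0 0 0 0; -1 -0.094 0.016 0 0 0 0; -1 -0.116 0.016 0 0 0 0; -1 -0.133 0.01 0 0 0 0; -1 -0.15 0.005 0 0 0 0; -1 -0.166 -0.001 0 0 0 0; -1 -0.182 -0.012 0 0 0 0; -1 -0.197 -0.022 0 0 0 0",
)

```text
clock: 15.25
eef_pos: [0.5276, 0.2797, 0.252]
tool_rot: [0.078, 0.997, 0.002, 0.004]
ft_force: [0.2, 0.2, 0.0]
grip_width: 0.0001
grasp_force: 0.0
```

Call:
step_arm(
  targets="-1 -0.014 -0.013 0 0 0 0; -1 -0.014 -0.013 0 0 0 0; -1 -0.014 -0.013 0 0 0 0",
)

```text
clock: 15.5
eef_pos: [0.5204, 0.2731, 0.251]
tool_rot: [0.078, 0.997, 0.002, 0.003]
ft_force: [-0.4, -0.1, -0.3]
grip_width: -0.0
grasp_force: 0.0
```

```bash
python3 - <<'E'
from h import *
o=bot.get_obs();print(o["eef_pos"])
a=cv2.imread("pics/side0.png").astype(int)
b=bot.camera("side")[:,:,::-1].astype(int);cv2.imwrite("pics/s9.png",b)
# tab patch (shut) and keeper bar: compare with the start picture
for nm,(x0,y0,x1,y1) in dict(tab=(247,144,261,158),bar=(264,158,286,164)).items():
    d=np.abs(a-b)[y0:y1,x0:x1].mean();print(nm,d)
E
```

```text
[0.520436   0.2730513  0.25099628]
tab 1.9421768707482994
bar 7.709595959595959[ WARN:0@1.691] global loadsave.cpp:1063 imwrite_ Unsupported depth image for selected encoder is fallbacked to CV_8U.
```

The tab patch matches its start view, so the keeper is shut. I retreat and check once more.

Call:
step_arm(
  targets="-1 0 0.05 0 0 0 0; -1 0 0.08 0.06 0 0 0; -1 -0.05 0.15 0.14 0 0 0; -1 -0.15 0.22 0.2 0 0 0; -1 -0.25 0.3 0.2 0 0 0; -1 -0.3 0.3 0.2 0 0 0; -1 -0.3 0.3 0.2 0 0 0; -1 -0.3 0.3 0.2 0 0 0; -1 -0.3 0.3 0.2 0 0 0",
)

```text
clock: 16.3
eef_pos: [0.3673, 0.4245, 0.349]
tool_rot: [0.075, 0.997, 0.002, 0.001]
ft_force: [1.3, -0.8, 0.6]
grip_width: -0.0002
grasp_force: 0.0
```

```bash
python3 - <<'E'
from h import *
print(bot.get_obs()["eef_pos"])
A={n:cv2.imread(f"pics/{n}0.png").astype(int) for n in("side","top")}
for n,R in dict(side=dict(tab=(247,144,261,158),bar=(264,158,286,162),jarc=(258,233,284,270),a=(258,293,283,345),b=(287,286,308,325),d=(343,225,370,277)),top=dict(tabtop=(187,285,198,303),keeper=(197,255,205,283),jarc=(256,275,280,300),a=(363,289,386,312),b=(351,263,372,283),d=(284,185,311,215))).items():
    b=bot.camera(n)[:,:,::-1].astype(int)
    for k,(x0,y0,x1,y1) in R.items():print(n,k,round(np.abs(A[n]-b)[y0:y1,x0:x1].mean(),1))
E
```

```text
[0.36726359 0.42453354 0.34899786]
side tab 0.6
side bar 0.7
side jarc 2.6
side a 0.8
side b 7.0
side d 0.5
top tabtop 1.1
top keeper 5.8
top jarc 1.1
top a 0.9
top b 1.0
top d 1.0
```

```bash
python3 -c "
from workcell import bot
print(bot.job_done())"
```

```text
the job is handed in; nothing more can be done
None
```

I pressed the keeper open, lifted the bottle off and stood it upright in the empty bay, then snapped the keeper shut; the last images show it shut and the other bottles and jars unmoved, and I handed the job in at about 16 s.

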